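Knock the stuck crystal knob up out of its nest

TASK

The crystal knob is stuck flush in the pocket of the blue holding stand: take the knockout by its red grip, find the hidden hole in the brass guide plate under the pocket by feel with its upright pin, and gently push the pin up through it until the brass collar meets the plate, so that the knob is left standing well proud in the pocket. Do not touch the knob with the gripper, push hard on the stand, or disturb the cup wheel, glass cane and caliper. Then stand the knockout upright on the bench well clear of the stand and let go of it.

Things in the scene. Friction and masses are not known exactly. Their poses are not given: they have to be found in the camera images.
- nest: Fixed holding stand: blue bridge block 50 (x) x 124 (y) x 32 mm, z 78 to 110 mm, on two dark legs 12 mm thick at y = +-56 mm with feet 90 x 26 x 8 mm; 86 mm free between the feet. Origin on the bench under the pocket's centre, z up. Open below (z 0 to 70 mm) to -x, which faces the robot, and to +x. It must not be pushed with more than 40 N.
- pocket (a point): Centre of the pocket's mouth, 110 mm above the bench, axes as the stand. The pocket is a round 32 mm bore along z through the block; two spring-loaded rubber jaws in its walls grip the knob, and a brass guide plate under the block is its floor.
- plate_under (a point): Point on the pocket's axis on the underside of the brass guide plate (36 mm square, 8 mm thick, z 70 to 78 mm), 70 mm above the bench, axes as the stand. The plate has one 11 mm through hole. Its centre is always 7 mm from this point, in a direction that differs each time, is not measured and cannot be seen; the plate stays as it is set. A pin off the hole meets solid plate here.
- knob_center (a point): Centre of the crystal knob, a green-tinted glass cylinder, 30 mm diameter, 31.5 mm high, bevelled to 20 mm at the top; 60 g; z along its axis. At the start it sits on the guide plate, its top 0.5 mm below the rim, this point 94 mm above the bench. The jaws resist with about 5 to 11 N and hold it at whatever height it is pushed to.
- hook_grip (a point): Centre of the red grip block (24 x 24 x 48 mm tall) on the post of the knockout, 132 mm above the foot's underside. The knockout is rigid steel, 0.3 kg: foot bar 98 x 44 x 8 mm (x -24 to +74 mm from the post, y +-22), 14 mm square post, pin 60 mm off the post. x points from post to pin, z up. The pin's load is off-centre: grip firmly, 80 N or more.
- hook_tip (a point): Tip of the knockout's upright pin: 60 mm along +x from the post's axis, 42 mm above the foot's underside, 90 mm below the grip's centre; same axes. Pin 8 mm thick, last 2 mm tapering to 5 mm. 24 mm below the tip is the top of the 18 mm wide brass collar; with it against the guide plate the knob is 16 mm higher than at the start.
- cup_wheel: Bystander: loose cup-shaped diamond wheel, 84 mm diameter, 41 mm high, yellow rim up; origin at the centre of its underside. It may stand to the left or right of the stand, the knockout on the other side.
- cane: Bystander: loose red glass cane, 10 mm thick, 230 mm long, lying along its y axis; origin under its middle.
- caliper: Bystander: loose steel dial caliper, 210 mm long, lying along its y axis, jaws to +x, 18 mm high; origin under the middle of its beam.
Not all that is in view belongs to the job. Of the things that look like the nest, the largest one is meant. Leave any green look-alike of the part that bears hook_grip alone.

How it is judged:
On the way, in this order (a step that is already met when the one before it is completed fails the run):
1. the knockout's pin has entered the hole in the guide plate (tip at least 3 mm above the plate's underside, within 12 mm of the pocket's axis) (z of hook_tip in the frame of nest above 0.073 m and horizontal distance between hook_tip and nest below 0.012 m), for 0.05 s.
2. the pin itself has pushed the knob at least 12 mm up (z of knob_center in the frame of nest above 0.106 m and contact force between hook and knob above 0.3 N and horizontal distance between hook_tip and nest below 0.012 m), for 0.1 s.
At the end, for the whole second after the job is handed in: The knob stands upright (within 11 degrees) in the pocket, centred within 4 mm, 11 mm or more and at most 20 mm higher than it sat at the start; the knockout stands upright on the bench, its pin at least 80 mm from the pocket's axis, not touching the stand, released and at rest (z of knob_center in the frame of nest between 0.105 and 0.114 m and horizontal distance between knob_center and nest below 0.004 m and angle between knob_center's own z axis and vertical below 0.2 rad and horizontal distance between hook_tip and nest above 0.08 m and angle between hook_tip's own z axis and vertical below 0.05 rad and height (world z) of hook_grip between 0.128 and 0.136 m and linear speed of each of hook, knob below 0.02 m/s and contact force between hook and nest below 0.1 N and contact force between hook and the fingers below 0.1 N).
It fails at once if the knockout pressed against the stand or its guide plate with more than 40 N (contact force between hook and nest above 40 N).
It fails at once if the knob pushed with more than 40 N (contact force between hook and knob above 40 N).
It fails at once if the gripper or arm touched the knob (contact force between any of the arm, the fingers and knob above 0.5 N).
It fails at once if the robot pushed the stand with more than 40 N (contact force between any of the arm, the fingers and nest above 40 N).
It fails at once if the cup wheel, the cane or the caliper was moved more than 15 mm (distance of any of cup_wheel, cane, caliper from where it was at the start of the episode above 0.015 m).
It also fails if it takes over 69 s, if anything falls off the work surface, if the arm or the gripper's body presses on something with over 40 N, if the wrist force passes 120 N, or if a joint passes its speed limit or range.

ROBOT

A 6-joint arm with a two-finger parallel gripper is mounted at the origin on the work surface. World frame = base frame: x ahead of the robot, y to its left, z up, the work surface at z = 0. Lengths are in m, angles in rad, forces in N, time in s.
With the tool pointing down it reaches from about 0.35 to 0.975 m from the base axis. Payload 4.9 kg.
Tool frame: the origin (TCP) lies between the finger pads; the fingertips stand 19 mm ahead of it and the grasp point (between the pads) is the TCP; z points along the fingers, y is the direction in which the jaws open and shut (so a half turn about z gives the same grasp; the last joint's range is limited). The gripper opens to 85 mm and grips with 20 to 120 N. Pads are 22 mm wide; open, the fingers measure 114 mm over their backs; the gripper's body (76 mm by 85 mm) begins 54 mm behind the grasp point. The pads swing forward as they close: fully open they stand 13 mm farther back than shut.
Start: joints at [-1.399, 0.053, 1.613, -0, 1.476, -0.119], TCP at [0.179, -0.599, 0.25] pointing down, gripper open.
Joint ranges: [-3.01, 3.01], [-1.01, 2.22], [0.06, 2.58], [-1.02, 4.17], [0.09, 2.62], [-3.14, 3.14]. Speed limits (rad/s): [2.57, 2.57, 3.14, 3.14, 3.14, 3.14].

INTERFACE

Orientations are given as a unit quaternion [w, x, y, z].
In Python, from plant import state, grab_frame, calibration, job_done gives the robot as it stands. The module is installed in compiled form; this text tells all that it offers.
- The arm moves only by the tool servo_tool, never from a script. Its argument "deltas" is a list that holds one entry, the list of rows, each a list of 5 numbers: the finger opening in mm, from 0 to 85.4, then the shift along the world's x, y, z in mm, then the turn about the world's z in units of 6 degrees (1.0 is 6 degrees). A call has 1 to 5 rows; each row is the pose to reach, as a shift and turn from the pose commanded when the call began; what a row does not reach only later rows make up. A row lasts 1/8 s, in which the tool goes at most 62.5 mm and 10.7 degrees, less where a joint would pass 70% of its speed; a pose out of reach is approached as far as the arm can. A call with a gripper value outside its range is refused whole. The fingers move at their own pace and stop on an object; the grip force is fixed at half the most. Time passes only in rows, so rows that repeat a pose let the fingers close. It gives the time, the measured TCP pose, the force and the opening at its end, in the units of the state.
- state(): the state, without advancing time (a new reading comes with each control period).
- grab_frame(name): name is "side" or "top" or "wrist"; returns the picture (400x640x3 uint8, red, green, blue); there is no depth.
- calibration(name): a dict with "intrinsics" (3x3 intrinsics, pixels), "k1" (the pictures are not rectified: a ray, as slopes to the right and down, at radius r is drawn at 1 + k1 r^2 times it, then the intrinsics apply), "world_from_camera" (4x4, takes a point from camera to world coordinates). Camera axes: x right, y down, z forward; pixel columns grow to the right and rows downward; lengths in m; the calibration is good to about 2 mm. A picture is of the moment at which its call begins: read the wrist's pose just before it. calibration takes no time and is no camera call; for the wrist camera it gives the pose at the moment of the call.
- job_done(): hands the job in, once; it reports no verdict.
The state is a dict: "time": time; "joint_pos": joint angles; "joint_vel": joint speeds; "joint_efforts": joint torques, N m; "tool_pos": TCP position; "tool_rot": TCP orientation; "contact_force": force on the tool from outside, world axes, zero at the start; "ft_torque": the same for the moment, N m; "gripper_width": opening from 0.0 (shut) to 1.0 (fully open).
Only numpy, scipy, OpenCV 4.12 (cv2) and the standard library are available. Lean on these libraries where they do the work, as an engineer would, in place of code of your own. Each camera call takes 0.05 s, during which the arm holds its last target.

## Working session

There is one attempt and no reset: what is moved stays moved. The work goes in short steps, Python scripts to look and compute and a tool call to move; the robot and the scene stay as the last step left them, time stands still between calls to the robot, and variables do not carry over. Pictures are saved under pics/ and viewed, and the job is handed in when it is done.

Besides the shell and the picture viewer there is one more tool, called after "Emit:" as name([rows], argument=value, ...), one row to a line, values as JSON. servo_tool: Moves the arm, as the interface text tells. Its arguments: {"type":"object","properties":{"deltas":{"type":"array","items":{"type":"array","items":{"type":"array","items":{"type":"number"}}}}},"required":["deltas"]}

```bash
mkdir -p pics; python3 - <<'E'
from plant import *
import cv2
s=state();print(s)
for n in ["side","top","wrist"]:
    c=calibration(n);print(n,c)
    cv2.imwrite(f"pics/{n}0.png",grab_frame(n)[:,:,::-1])
E
```

```text
{'time': 0.0, 'joint_pos': array([-1.39902621e+00,  5.33550088e-02,  1.61430579e+00,  1.14441660e-05,
        1.47598307e+00, -1.18987109e-01]), 'joint_vel': array([-1.59876051e-03,  5.33397932e-04,  1.57752755e-03, -4.92059102e-04,
        2.46517818e-06, -1.85684418e-04]), 'joint_efforts': array([ 3.01898886e-03, -3.93681550e+01, -3.70175028e+01, -1.55943695e-05,
        7.03983824e-03,  4.92098096e-06]), 'tool_pos': array([ 0.17908398, -0.59818376,  0.24905707]), 'tool_rot': array([-1.02540240e-03,  9.89450687e-01,  1.44866443e-01, -2.13703898e-05]), 'contact_force': array([-0.35118884, -0.65767478,  0.22398763]), 'ft_torque': array([-0.01030508,  0.00222835,  0.03689322]), 'gripper_width': 1.001114566372175}
side {'intrinsics': array([[397.79648716,   0.        , 318.44020591],
       [  0.        , 397.79648716, 194.03739177],
       [  0.        ,   0.        ,   1.        ]]), 'k1': -0.09656583646604773, 'world_from_camera': array([[-0.97372473, -0.12638273,  0.18944013,  0.40790095],
       [-0.22726783,  0.48642559, -0.84364654,  0.86030934],
       [ 0.01447383, -0.86453314
[... 331 characters left out ...]
71, -0.99075761,  0.13505141,  0.46192697],
       [-0.9998764 , -0.01129323,  0.01093866, -0.0064632 ],
       [-0.00931239, -0.13517329, -0.99077821,  1.01019354],
       [ 0.        ,  0.        ,  0.        ,  1.        ]])}
wrist {'intrinsics': array([[295.16193456,   0.        , 322.03802218],
       [  0.        , 295.16193456, 204.13017098],
       [  0.        ,   0.        ,   1.        ]]), 'k1': -0.001825393916722366, 'world_from_camera': array([[ 0.28670272, -0.9205705 , -0.26523859,  0.24620551],
       [-0.95801557, -0.27629746, -0.07658909, -0.57701694],
       [-0.0027791 ,  0.276061  , -0.9611361 ,  0.37343287],
       [ 0.        ,  0.        ,  0.        ,  1.        ]])}
```

View pics/side0.png

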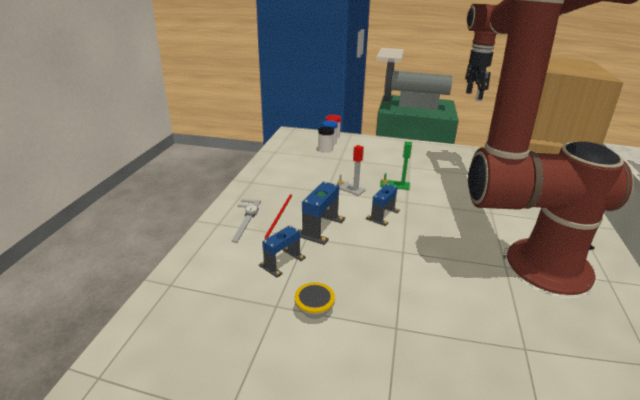

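View pics/top0.png

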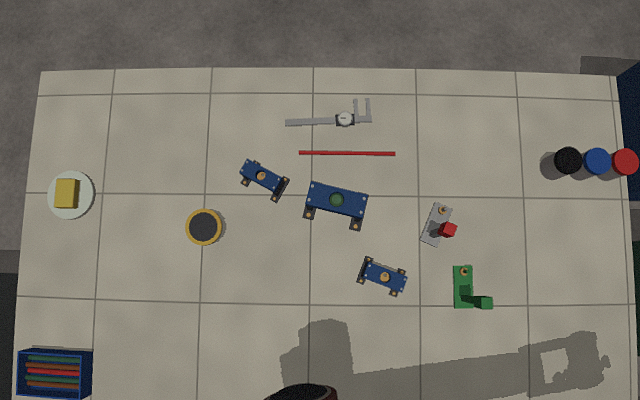

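View pics/wrist0.png

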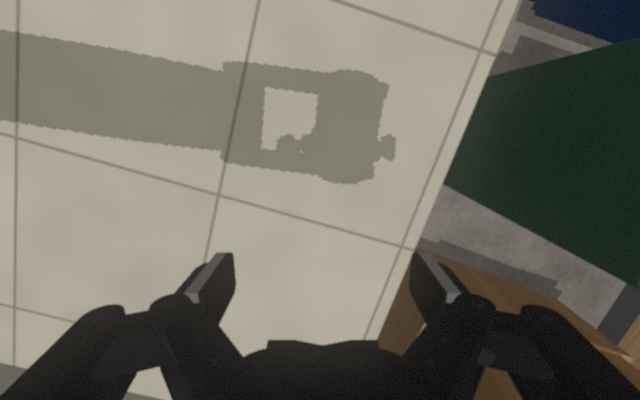

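Side: the large stand is at (321,210) and the red knockout at (357,160). Top: the large stand is at (336,203), the red grip at (447,230) and the wheel at (204,227); the green look-alike is at (465,290). Next I'll zoom the top view and mask.

```bash
cat > h.py <<'E'
import numpy as np, cv2
from plant import *
def ray(n,uv,c=None):
    c=c or calibration(n);K=c["intrinsics"];k=c["k1"]
    d=np.array([(uv[0]-K[0,2])/K[0,0],(uv[1]-K[1,2])/K[1,1]]);u=d.copy()
    for _ in range(20):u=d/(1+k*(u@u))
    T=c["world_from_camera"];return T[:3,3],T[:3,:3]@np.array([u[0],u[1],1])
def onz(n,uv,z,c=None):
    o,d=ray(n,uv,c);return o+d*(z-o[2])/d[2]
def proj(n,p,c=None):
    c=c or calibration(n);T=c["world_from_camera"];q=T[:3,:3].T@(np.asarray(p)-T[:3,3]);u=q[:2]/q[2];u=u*(1+c["k1"]*(u@u));K=c["intrinsics"]
    return u*K[0,0]+K[:2,2]
E
python3 - <<'E'
from h import *
im=cv2.imread('pics/top0.png')
cv2.imwrite('pics/topz.png',cv2.resize(im[160:270,290:480],None,fx=4.2,fy=4.2,interpolation=cv2.INTER_CUBIC))
im2=cv2.imread('pics/side0.png')
cv2.imwrite('pics/sidez.png',cv2.resize(im2[130:250,290:430],None,fx=5,fy=5,interpolation=cv2.INTER_CUBIC))
for n,f in (("top",im),("side",im2)):
    h=cv2.cvtColor(f,cv2.COLOR_BGR2HSV)
    for nm,lo,hi in (("red",(0,150,80),(6,255,255)),("blue",(105,110,40),(125,255,255)),("green",(45,80,20),(80,255,255))):
        m=cv2.inRange(h,lo,hi)
        cs=cv2.findContours(m,cv2.RETR_EXTERNAL,cv2.CHAIN_APPROX_NONE)[0]
        for c in cs:
            if cv2.contourArea(c)>60: print(n,nm,cv2.contourArea(c),cv2.minAreaRect(c),cv2.boundingRect(c))
E
```

```text
top red 140.5 ((53.000892639160156, 371.4878845214844), (50.37751007080078, 4.475839138031006), 4.184916019439697) (28, 368, 51, 8)
top red 105.0 ((449.35003662109375, 228.45001220703125), (11.067971229553223, 11.384199142456055), 18.434947967529297) (443, 222, 14, 14)
top red 168.5 ((346.4953918457031, 152.8213653564453), (95.03315734863281, 3.0853991508483887), 0.8184555172920227) (299, 151, 96, 5)
top red 460.0 ((626.050048828125, 161.14999389648438), (26.246902465820312, 23.400854110717773), 71.56504821777344) (614, 148, 25, 27)
top blue 3440.0 ((53.99787902832031, 373.5325012207031), (75.86058044433594, 49.00459289550781), 3.7313973903656006) (16, 348, 77, 52)
top blue 620.0 ((384.4090576171875, 276.60345458984375), (42.139366149902344, 17.0878849029541), 20.772254943847656) (363, 262, 44, 30)
top blue 62.5 ((634.0, 195.5), (9.0, 10.0), 90.0) (629, 191, 11, 10)
top blue 1309.0 ((335.982666015625, 199.76434326171875), (58.72950744628906, 24.791704177856445), 13.535857200622559) (305, 181, 63, 38)
top blue 566.0 ((260.87158203125, 175.23854064941406), (41.04349899291992, 17.067592
[... 1502 characters left out ...]
052734375, 239.69117736816406), (17.256711959838867, 38.65503692626953), 57.528804779052734) (263, 227, 37, 29)
side blue 284.0 ((384.5000305175781, 195.49998474121094), (14.142134666442871, 26.870058059692383), 45.0) (373, 186, 24, 21)
side blue 706.5 ((320.5, 199.00001525878906), (21.92030906677246, 43.133514404296875), 45.0) (303, 183, 36, 34)
side blue 13138.0 ((312.5, 71.0), (142.0, 111.0), 90.0) (257, 0, 112, 143)
side green 271.0 ((406.39190673828125, 165.85134887695312), (22.11409568786621, 47.28312683105469), 24.227745056152344) (387, 142, 25, 48)
side green 2554.0 ((417.38616943359375, 118.13862609863281), (79.40396881103516, 41.39354705810547), 5.710593223571777) (377, 96, 81, 47)
```

View pics/topz.png

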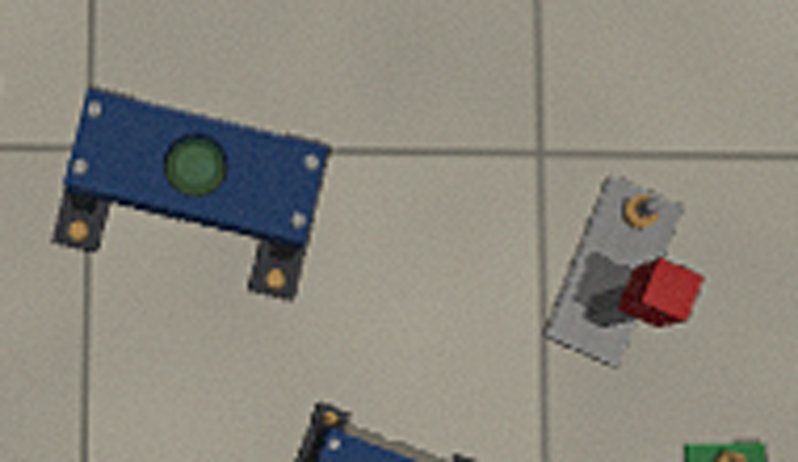

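View pics/sidez.png

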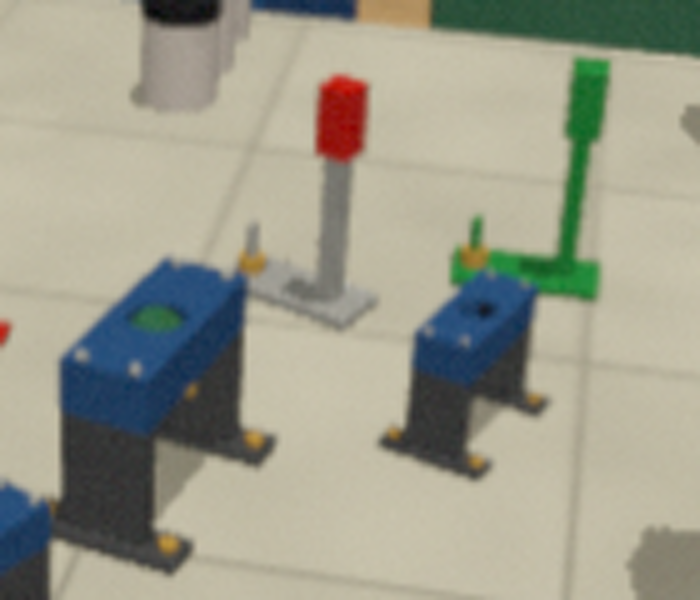

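```bash
python3 - <<'E'
from h import *
f=lambda x,y:(290+(x+.5)/4.2-.5,160+(y+.5)/4.2-.5)
g=lambda x,y:(290+(x+.5)/5-.5,130+(y+.5)/5-.5)
F=[onz("top",f(*p),.008) for p in [(612,176),(684,207),(616,367),(545,336)]]
N=[onz("top",f(*p),.110) for p in [(92,88),(330,148),(301,246),(67,188)]]
G=[onz("top",f(*p),.156) for p in [(657,257),(704,275),(687,327),(642,309)]]
F,N,G=map(np.array,(F,N,G))
for nm,A in (("foot",F),("nest",N),("grip",G)):
    print(nm,A.round(4).tolist(),A.mean(0).round(4),[np.linalg.norm(A[i]-A[(i+1)%4]).round(4) for i in range(4)])
    for i in range(4):
        d=A[(i+1)%4]-A[i];print(np.degrees(np.arctan2(d[1],d[0])).round(1))
print("knob",onz("top",f(195,165),.1095),onz("side",g(158,318),.1095))
# side nest corners: left-front,..., 
S=np.array([onz("side",g(*p),.110) for p in [(62,358),(152,385),(246,277),(168,262)]]);print(S.round(4),S.mean(0))
# triangulate grip centre
o1,d1=ray("side",g(342,119));
# grip centre in top: from G
c=G.mean(0);print("side grip on vertical plane", [ (o1+d1*t).round(4) for t in [ (c[1]-o1[1])/d1[1] ]], c)
print("side pin tip",onz("side",g(253,225),.042))
print("side grip center onz .132",onz("side",g(342,119),.132))
print("top pin collar",onz("top",f(641,210),.018), "tip",onz("top",f(650,203),.042))
E
```

```text
foot [[0.6114, -0.2599, 0.008], [0.5944, -0.3001, 0.008], [0.5051, -0.2599, 0.008], [0.5219, -0.2208, 0.008]] [ 0.5582 -0.2602  0.008 ] [np.float64(0.0437), np.float64(0.0979), np.float64(0.0426), np.float64(0.0977)]
-112.9
155.8
66.9
-23.6
nest [[0.638, 0.0272, 0.11], [0.6087, -0.0924, 0.11], [0.5593, -0.0779, 0.11], [0.587, 0.0389, 0.11]] [ 0.5982 -0.026   0.11  ] [np.float64(0.1231), np.float64(0.0516), np.float64(0.1201), np.float64(0.0523)]
-103.7
163.7
76.6
-12.9
grip [[0.5508, -0.2432, 0.156], [0.5425, -0.2655, 0.156], [0.5178, -0.2567, 0.156], [0.5261, -0.2354, 0.156]] [ 0.5343 -0.2502  0.156 ] [np.float64(0.0238), np.float64(0.0262), np.float64(0.0229), np.float64(0.0259)]
-110.5
160.4
68.7
-17.4
knob [ 0.59942974 -0.02490155  0.1095    ] [ 0.59877489 -0.02258713  0.1095    ]
[[ 0.6367  0.0299  0.11  ]
 [ 0.5868  0.0437  0.11  ]
 [ 0.5621 -0.0773  0.11  ]
 [ 0.6069 -0.0832  0.11  ]] [ 0.5981106  -0.02174156  0.11      ]
side grip on vertical plane [array([ 0.5356, -0.2502,  0.1317])] [ 0.53432528 -0.25019577  0.156     ]
side pin tip [ 0.59060807 -0.26918181  0.042     ]
side grip center onz .132 [ 0.53552268 -0.24942924  0.132     ]
top pin collar [ 0.59117515 -0.27311072  0.018     ] tip [ 0.59190451 -0.27165816  0.042     ]
```

Emit:
servo_tool([
  [[85,42,41,0,1.66],[85,84,82,0,3.32],[85,126,123,0,4.98],[85,168,164,0,6.64],[85,210,205,0,8.3]],
])

```text
time: 0.78
tool_pos: [0.3902, -0.3921, 0.2501]
tool_rot: [-0.0, 0.835, 0.55, 0.0]
contact_force: [0.4, -0.7, -0.1]
gripper_width: 0.995
```

```bash
python3 - <<'E'
from h import *
for uv in [(363,268),(384,276.6),(407,285),(358,290),(405,296),(240,165),(289,200)]: print(uv,onz("top",uv,.07).round(3))
for uv in [(299,153),(395,154),(204,227),(285,122),(372,122)]: print(uv,onz("top",uv,.02).round(3))
s=state();print(s['tool_pos'],s['tool_rot'],s['joint_pos'])
E
```

```text
(363, 268) [ 0.456 -0.085  0.07 ]
(384, 276.6) [ 0.438 -0.13   0.07 ]
(407, 285) [ 0.421 -0.18   0.07 ]
(358, 290) [ 0.409 -0.074  0.07 ]
(405, 296) [ 0.397 -0.175  0.07 ]
(240, 165) [0.68  0.189 0.07 ]
(289, 200) [0.602 0.077 0.07 ]
(299, 153) [0.721 0.061 0.02 ]
(395, 154) [ 0.721 -0.164  0.02 ]
(204, 227) [0.544 0.278 0.02 ]
(285, 122) [0.797 0.096 0.02 ]
(372, 122) [ 0.799 -0.111  0.02 ]
[ 0.39016629 -0.39214265  0.25006974] [-4.19087190e-05  8.34969082e-01  5.50296856e-01  3.20053704e-06] [-9.22469738e-01 -1.18600840e-01  1.78057509e+00  1.19318306e-05
  1.47970162e+00 -5.17113949e-01]
```

Emit:
servo_tool([
  [[85,42,41,0,0],[85,84,82,0,0],[85,126,123,0,0],[85,145,142,0,0],[85,145,142,0,0]],
])

```text
time: 1.4
tool_pos: [0.535, -0.2502, 0.2498]
tool_rot: [-0.0, 0.836, 0.549, -0.0]
contact_force: [0.5, -0.0, -0.1]
gripper_width: 0.992
```

```bash
python3 - <<'E'
from h import *
s=state();print(s['tool_pos'],s['tool_rot'])
c=calibration("wrist")
cv2.imwrite("pics/w1.png",grab_frame("wrist")[:,:,::-1])
print([proj("wrist",p,c) for p in [(0.5353,-.2502,.156),(.5903,-.2741,.042)]])
E
```

```text
[ 0.53500807 -0.25015876  0.24977121] [-4.12968983e-04  8.35573538e-01  5.49378419e-01 -2.11740048e-04]
[array([323.50573388, 214.95026441]), array([375.42397545, 184.22492115])]
```

View pics/w1.png

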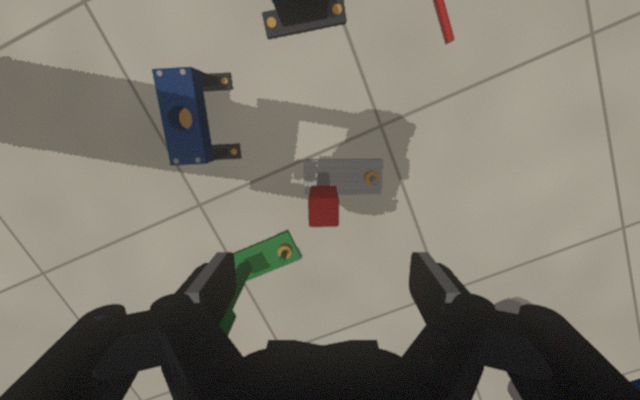

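Emit:
servo_tool([
  [[85,0,0,-50,0],[85,0,0,-95,0],[85,0,0,-118,0],[50,0,0,-118,0],[20,0,0,-118,0]],
])

```text
time: 2.08
tool_pos: [0.5344, -0.2529, 0.1338]
tool_rot: [0.001, 0.837, 0.548, 0.0]
contact_force: [-0.1, 0.0, 0.3]
gripper_width: 0.599
```

Emit:
servo_tool([
  [[10,0,0,0,0],[10,0,0,0,0],[10,0,0,0,0],[10,0,0,0,0],[10,0,0,0,0]],
])

```text
time: 2.7
tool_pos: [0.5352, -0.2524, 0.1344]
tool_rot: [0.001, 0.836, 0.548, 0.0]
contact_force: [-0.6, -0.4, 6.4]
gripper_width: 0.274
```

```bash
python3 - <<'E'
from h import *
s=state();print(s['tool_pos'],s['gripper_width']*85.4,s['contact_force'],s['ft_torque'])
c=calibration("wrist")
cv2.imwrite("pics/w2.png",grab_frame("wrist")[:,:,::-1])
E
```

```text
[ 0.53516493 -0.25243653  0.13436364] 23.380693565143424 [-0.550636   -0.44058905  6.41144911] [ 0.0034995   0.25299063 -0.02490005]
```

View pics/w2.png

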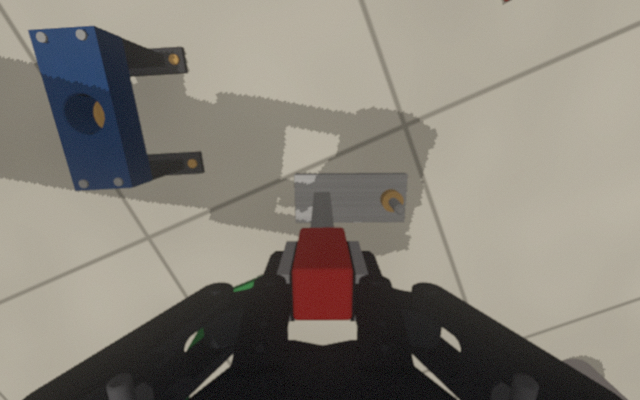

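Gripped at 23.4 mm; the red block sits centred between the pads (323,270). I'll lift.

Emit:
servo_tool([
  [[10,0,0,10,0],[10,0,0,40,0],[10,0,0,90,0],[10,0,0,130,0],[10,0,0,145,0]],
])

```text
time: 3.38
tool_pos: [0.5349, -0.252, 0.2802]
tool_rot: [0.002, 0.836, 0.548, 0.001]
contact_force: [-0.1, 0.5, -2.6]
gripper_width: 0.27
```

Emit:
servo_tool([
  [[10,-14,50,0,0.4],[10,-28,100,0,0.8],[10,-42,150,0,1.2],[10,-56,200,0,1.6],[10,-72,259,0,1.6]],
])

```text
time: 4.0
tool_pos: [0.4607, 0.0087, 0.2752]
tool_rot: [-0.001, 0.788, 0.616, -0.001]
contact_force: [2.2, 1.3, -2.4]
gripper_width: 0.274
```

```bash
python3 - <<'E'
from h import *
s=state();print(s['tool_pos'],s['tool_rot'],s['gripper_width']*85.4,s['contact_force'],s['ft_torque'],s['time'])
for n in ["side","top","wrist"]:
    cv2.imwrite(f"pics/{n}3.png",grab_frame(n)[:,:,::-1])
E
```

```text
[0.46070589 0.00868037 0.27515452] [-0.00124647  0.7879773   0.61570222 -0.00099717] 23.369767843057918 [ 2.15893874  1.33639303 -2.43546178] [ 0.09254927 -0.01171199 -0.0066419 ] 4.0
```

View pics/side3.png

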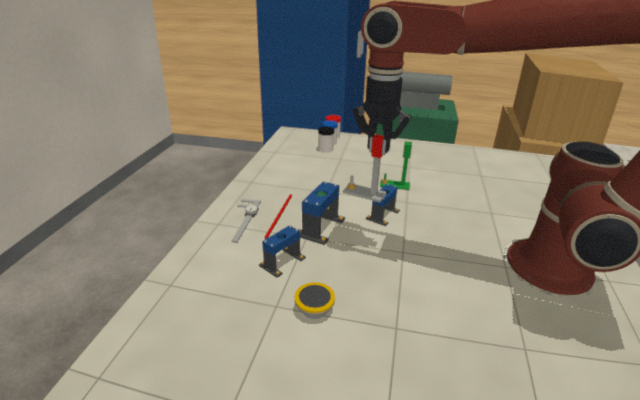

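View pics/wrist3.png

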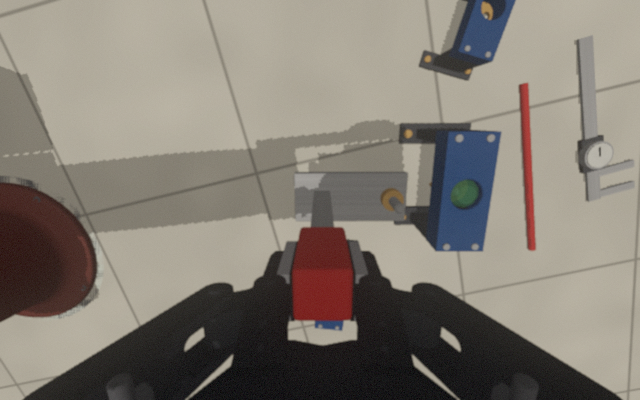

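View pics/top3.png

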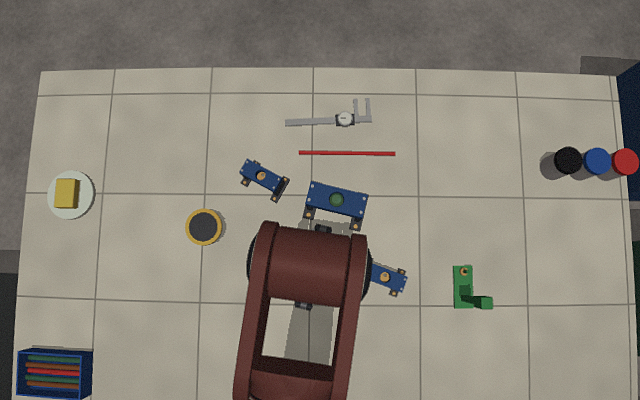

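Wrist view: the knockout is held level, its tip near (402,218); the knob is at (466,194) and the stand is ahead of it. Measuring both here.

```bash
python3 - <<'E'
from h import *
im=cv2.imread('pics/wrist3.png')
cv2.imwrite('pics/w3z.png',cv2.resize(im[110:260,370:510],None,fx=4,fy=4,interpolation=cv2.INTER_CUBIC))
h=cv2.cvtColor(im,cv2.COLOR_BGR2HSV)
m=cv2.inRange(h,(45,80,20),(80,255,255))
for c in cv2.findContours(m,0,1)[0]:
    if cv2.contourArea(c)>60:print(cv2.minEnclosingCircle(c),cv2.contourArea(c),onz("wrist",cv2.minEnclosingCircle(c)[0],.1095))
s=state();print(s['tool_pos'])
for p in [(449,131),(500,133),(487,250),(434,250)]:print(onz("wrist",p,.11))
for p in [(400,216),(404,219)]: print(onz("wrist",p,s['tool_pos'][2]-.0924)-s['tool_pos'])
E
```

```text
((463.0, 192.5), 14.603181838989258) 346.0 [ 0.59810455 -0.02310592  0.1095    ]
[0.46070279 0.0097089  0.27534123]
[0.59149838 0.04058686 0.11      ]
[0.6384992  0.02728268 0.11      ]
[ 0.61592608 -0.09221647  0.11      ]
[ 0.56101065 -0.07893803  0.11      ]
[ 0.05762607 -0.0142021  -0.0924    ]
[ 0.06022903 -0.01734652 -0.0924    ]
```

View pics/w3z.png

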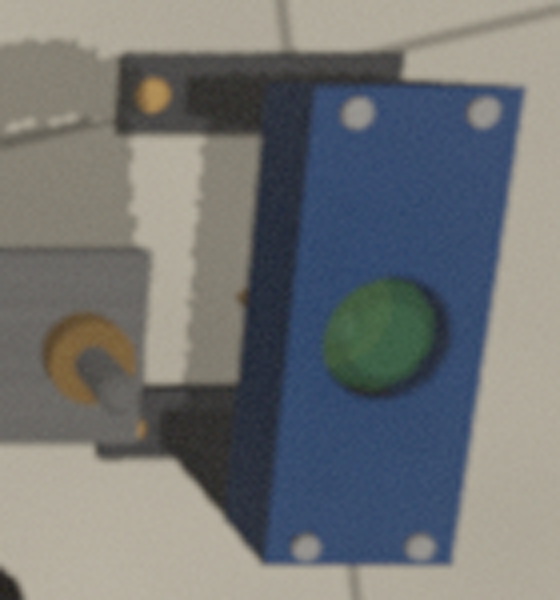

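```bash
python3 - <<'E'
from h import *
im=cv2.imread('pics/side3.png')
cv2.imwrite('pics/s3z.png',cv2.resize(im[120:220,330:410],None,fx=6,fy=6,interpolation=cv2.INTER_CUBIC))
s=state();t=s['tool_pos'];print(t,s['contact_force'])
for p in [(398.7,208.7),(399.5,211)]: print(onz("wrist",p,t[2]-.0924)-t)
E
```

```text
[0.46070279 0.0097089  0.27534123] [-1.06484027 -0.81991434 -2.15950398]
[ 0.05763274 -0.00814632 -0.0924    ]
[ 0.05792187 -0.01011548 -0.0924    ]
```

View pics/s3z.png

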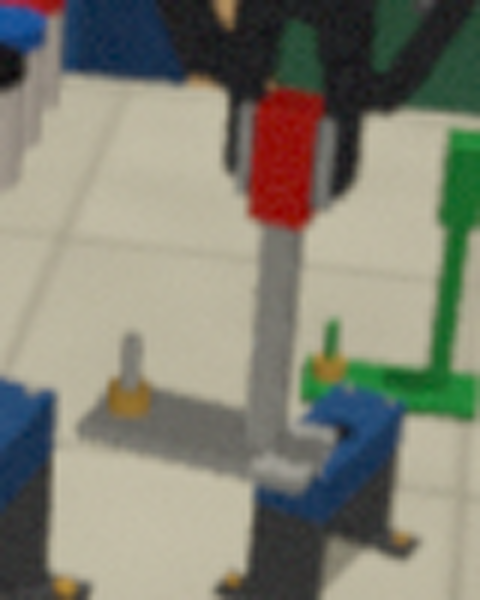

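```bash
python3 - <<'E'
from h import *
t=state()['tool_pos']
o1,d1=ray("side",(351.8,175.6));d1/=np.linalg.norm(d1)
for p in [(398.7,208.7),(399.5,211)]:
    o2,d2=ray("wrist",p);d2/=np.linalg.norm(d2)
    A=np.c_[d1,-d2];x=np.linalg.lstsq(A,o2-o1,rcond=None)[0]
    a,b=o1+d1*x[0],o2+d2*x[1];print(a-t,b-t,np.linalg.norm(a-b))
print(onz("side",(351.8,175.6),t[2]-.0924)-t)
print(proj("side",t+[.0582,-.0145,-.0924]),proj("wrist",t+[.0582,-.0145,-.0924]))
E
```

```text
[ 0.05728351 -0.00750569 -0.0906118 ] [ 0.05729505 -0.00750527 -0.09060978] 1.1719080283816596e-05
[ 0.05759233 -0.0099129  -0.09186544] [ 0.05781292 -0.00990489 -0.09182648] 0.00022415245556972233
[ 0.05772401 -0.01093934 -0.0924    ]
[351.83446139 174.92916303] [400.79957416 216.19022852]
```

Emit:
servo_tool([
  [[10,0,0,-45,0],[10,0,0,-90,0],[10,0,0,-123,0],[10,0,0,-123,0],[10,0,0,-123,0]],
])

```text
time: 4.78
tool_pos: [0.4629, 0.0067, 0.1552]
tool_rot: [0.0, 0.788, 0.616, 0.0]
contact_force: [1.2, 0.5, -3.3]
gripper_width: 0.274
```

Emit:
servo_tool([
  [[10,20,-5.7,0,0],[10,40,-11.4,0,0],[10,60,-17.2,0,0],[10,80,-23,0,0],[10,80,-23,0,0]],
])

```text
time: 5.4
tool_pos: [0.5445, -0.0166, 0.1569]
tool_rot: [0.002, 0.788, 0.616, 0.001]
contact_force: [-0.6, 0.1, -2.4]
gripper_width: 0.274
```

```bash
python3 - <<'E'
from h import *
s=state();print(s['tool_pos'],s['tool_rot'],s['gripper_width']*85.4,s['contact_force'],s['ft_torque'],s['time'])
im=grab_frame("side")[:,:,::-1]
cv2.imwrite("pics/side4.png",cv2.resize(im[120:260,270:430],None,fx=4,fy=4,interpolation=cv2.INTER_CUBIC))
cv2.imwrite("pics/w4.png",grab_frame("wrist")[:,:,::-1])
E
```

```text
[ 0.54453961 -0.01657325  0.15693606] [0.00158261 0.78788273 0.6158217  0.00139063] 23.434670613371523 [-0.60296829  0.12256271 -2.39176979] [ 0.03812064  0.09672244 -0.03654438] 5.4
```

View pics/side4.png

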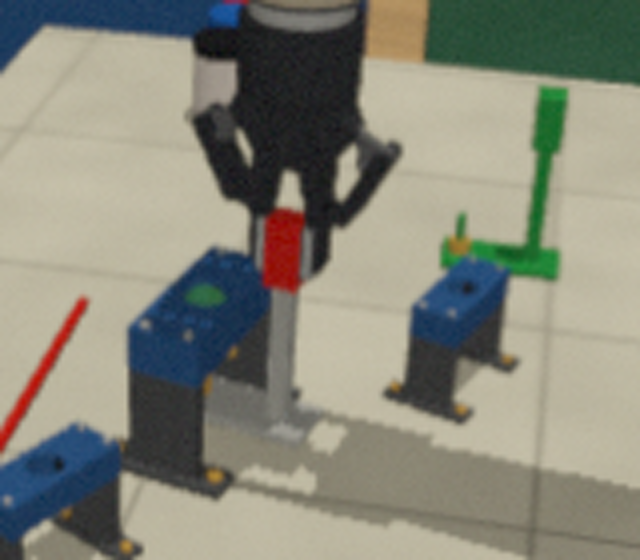

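View pics/w4.png

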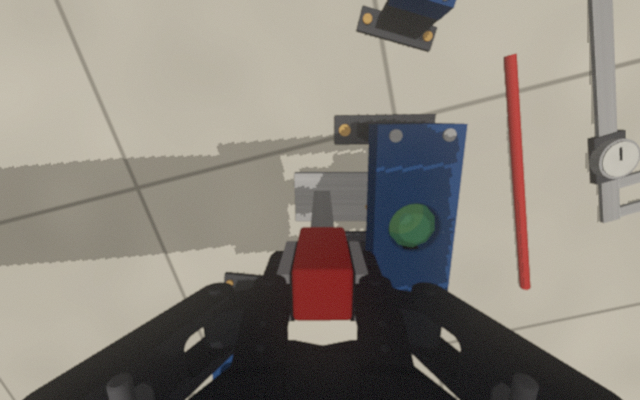

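```bash
python3 - <<'E'
from h import *
for i in range(6):
    s=state();print(s['time'],s['tool_pos'],s['contact_force'],s['joint_pos'].round(4))
    grab_frame("side")
c=calibration("wrist")
im=grab_frame("wrist")[:,:,::-1]
h=cv2.cvtColor(im,cv2.COLOR_BGR2HSV)
m=cv2.inRange(h,(45,80,20),(80,255,255))
for q in cv2.findContours(m,0,1)[0]:
    if cv2.contourArea(q)>60:print(cv2.minEnclosingCircle(q),onz("wrist",cv2.minEnclosingCircle(q)[0],.1095,c))
E
```

```text
5.5 [ 0.54272828 -0.01593672  0.15571737] [-0.19160658 -0.15890512 -2.47080883] [-0.1665 -0.0663  1.8935  0.      1.3128  0.077 ]
5.55 [ 0.54227136 -0.0157554   0.15527134] [-0.20575534  0.48034819 -2.5828983 ] [-0.1663 -0.0666  1.8945  0.      1.3126  0.077 ]
5.6 [ 0.54202136 -0.0156487   0.15496911] [ 1.15387951 -0.07118057 -2.95977688] [-0.1661 -0.0666  1.8951  0.      1.3124  0.077 ]
5.65 [ 0.54188074 -0.01560594  0.15475991] [ 0.51925396 -0.22696901 -2.95340058] [-0.1661 -0.0666  1.8955  0.      1.3122  0.077 ]
5.7 [ 0.54178744 -0.01559228  0.15456395] [-1.02908525  0.05086625 -2.70745274] [-0.1661 -0.0665  1.8957  0.      1.3121  0.077 ]
5.75 [ 0.54179647 -0.01557134  0.15446277] [-0.13764907 -0.57675565 -3.33901325] [-0.1661 -0.0663  1.8957  0.      1.3121  0.077 ]
((415.5, 226.0), 23.880006790161133) [ 0.59878588 -0.020377    0.1095    ]
```

The arm settles about 1 mm off command and is now steady, with the tip near z 62 mm under the plate. First touch is at 7 mm toward +x.

Emit:
servo_tool([
  [[10,6.5,2.9,0,0],[10,6.5,2.9,4,0],[10,6.5,2.9,8,0],[10,6.5,2.9,10,0],[10,6.5,2.9,10,0]],
])

```text
time: 6.48
tool_pos: [0.5486, -0.0128, 0.1628]
tool_rot: [0.0, 0.788, 0.616, 0.0]
contact_force: [5.1, -1.1, -11.3]
gripper_width: 0.27
```

```bash
cat > st.py <<'E'
from h import *
for i in range(3):
    s=state();print(s['time'],s['tool_pos'].round(4),s['contact_force'].round(1),s['ft_torque'].round(2));grab_frame("side")
E
python3 st.py
```

```text
6.475 [ 0.5486 -0.0128  0.1628] [  5.1  -1.1 -11.3] [-0.03 -0.74  0.02]
6.525 [ 0.5486 -0.0129  0.1628] [  5.8  -0.9 -11.3] [-0.02 -0.78  0.03]
6.575 [ 0.5486 -0.0128  0.1628] [  5.7  -1.2 -11.1] [-0.07 -0.75  0.08]
```

Contact at tip z about 70.8 mm with only 8 N, so the arm's stiffness is about 5 N/mm. Now I'll slide gently around the 7 mm circle.

Emit:
servo_tool([
  [[10,-0.4,2.4,1,0],[10,-1.6,4.5,1,0],[10,-3.5,6.1,1,0],[10,-5.8,6.9,1,0],[10,-5.8,6.9,1,0]],
])

```text
time: 7.25
tool_pos: [0.5418, -0.0063, 0.1631]
tool_rot: [-0.001, 0.788, 0.616, -0.001]
contact_force: [4.7, -2.3, -12.9]
gripper_width: 0.273
```

Emit:
servo_tool([
  [[10,-2.4,0,0,0],[10,-4.7,-0.8,0,0],[10,-6.6,-2.4,0,0],[10,-7.8,-4.5,0,0],[10,-7.8,-4.5,0,0]],
])

```text
time: 7.88
tool_pos: [0.5343, -0.0091, 0.1632]
tool_rot: [-0.002, 0.788, 0.616, 0.0]
contact_force: [5.5, 1.7, -15.2]
gripper_width: 0.273
```

Emit:
servo_tool([
  [[10,-0.4,-2.4,0,0],[10,0,-4.8,0,0],[10,1.2,-6.9,0,0],[10,3.1,-8.5,0,0],[10,3.1,-8.5,0,0]],
])

```text
time: 8.5
tool_pos: [0.5365, -0.0188, 0.1635]
tool_rot: [-0.002, 0.788, 0.616, -0.002]
contact_force: [-3.7, 2.3, -14.0]
gripper_width: 0.273
```

Emit:
servo_tool([
  [[10,2.3,-0.8,0,0],[10,4.7,-0.8,0,0],[10,7,0,0,0],[10,8.9,1.6,0,0],[10,8.9,1.6,0,0]],
])

```text
time: 9.12
tool_pos: [0.5469, -0.0189, 0.1671]
tool_rot: [0.001, 0.788, 0.616, -0.002]
contact_force: [-8.8, -1.7, -2.1]
gripper_width: 0.275
```

Caught: z rose 3.6 mm and the axial force dropped to zero. I'll relieve the sideways load and rise.

Emit:
servo_tool([
  [[10,-1.5,-1,0,0],[10,-1.5,-1,1,0],[10,-1.5,-1,2,0],[10,-1.5,-1,3,0],[10,-1.5,-1,3,0]],
])

```text
time: 9.75
tool_pos: [0.546, -0.0187, 0.169]
tool_rot: [0.001, 0.788, 0.616, 0.0]
contact_force: [-4.7, -1.3, -2.6]
gripper_width: 0.271
```

```bash
python3 st.py
```

```text
9.75 [ 0.546  -0.0187  0.169 ] [-4.7 -1.3 -2.6] [-0.56  1.15 -0.19]
9.8 [ 0.546  -0.0187  0.169 ] [-4.2 -2.4 -2.4] [-0.54  1.06 -0.2 ]
9.85 [ 0.546  -0.0187  0.1689] [-4.1 -3.  -2.8] [-0.63  1.04 -0.22]
```

Emit:
servo_tool([
  [[10,-1,-0.7,0,0],[10,-1,-0.7,2,0],[10,-1,-0.7,3,0],[10,-1,-0.7,4,0],[10,-1,-0.7,4,0]],
])

```text
time: 10.52
tool_pos: [0.5446, -0.0188, 0.172]
tool_rot: [-0.0, 0.788, 0.616, 0.0]
contact_force: [0.4, 0.9, -8.5]
gripper_width: 0.273
```

```bash
python3 st.py
```

```text
10.525 [ 0.5446 -0.0188  0.172 ] [ 0.4  0.9 -8.5] [-0.03 -0.03  0.03]
10.575 [ 0.5446 -0.0189  0.1719] [ 1.6 -0.8 -8.8] [-0.02 -0.01  0.06]
10.625 [ 0.5446 -0.0189  0.172 ] [ 2.3 -0.7 -8.4] [-0.03  0.02 -0.01]
```

Emit:
servo_tool([
  [[10,0,0,2,0],[10,0,0,4,0],[10,0,0,6,0],[10,0,0,8,0],[10,0,0,10,0]],
])

```text
time: 11.3
tool_pos: [0.5447, -0.0191, 0.1825]
tool_rot: [0.0, 0.788, 0.616, 0.0]
contact_force: [2.6, -1.6, -10.0]
gripper_width: 0.272
```

```bash
python3 st.py
```

```text
11.3 [ 0.5447 -0.0191  0.1825] [  2.6  -1.6 -10. ] [-0.11 -0.27 -0.04]
11.35 [ 0.5448 -0.0191  0.1828] [ 2.2 -1.6 -9.4] [-0.13 -0.16  0.02]
11.4 [ 0.5448 -0.0191  0.1828] [ 2.5 -0.5 -8.8] [-0.14 -0.18 -0.02]
```

Emit:
servo_tool([
  [[10,0,0,1.5,0],[10,0,0,3,0],[10,0,0,4,0],[10,0,0,5,0],[10,0,0,5,0]],
])

```text
time: 12.08
tool_pos: [0.5447, -0.0192, 0.1866]
tool_rot: [0.0, 0.788, 0.616, 0.0]
contact_force: [6.5, -2.6, -14.0]
gripper_width: 0.268
```

```bash
python3 st.py
```

```text
12.075 [ 0.5447 -0.0192  0.1866] [  6.5  -2.6 -14. ] [-0.31 -0.88 -0.01]
12.125 [ 0.5447 -0.0191  0.1865] [  5.4  -1.6 -13.9] [-0.36 -0.92 -0.1 ]
12.175 [ 0.5447 -0.0192  0.1866] [  5.7  -0.7 -13.4] [-0.31 -0.85 -0.05]
```

Emit:
servo_tool([
  [[10,0,0,1,0],[10,0,0,1.5,0],[10,0,0,1.5,0]],
])

```text
time: 12.6
tool_pos: [0.5447, -0.0191, 0.1866]
tool_rot: [0.0, 0.788, 0.616, 0.0]
contact_force: [9.4, -2.4, -19.7]
gripper_width: 0.274
```

```bash
python3 st.py; python3 - <<'E'
from h import *
im=grab_frame("side")[:,:,::-1]
cv2.imwrite("pics/side5.png",cv2.resize(im[140:250,280:400],None,fx=5,fy=5,interpolation=cv2.INTER_CUBIC))
E
```

```text
12.6 [ 0.5447 -0.0191  0.1866] [  9.4  -2.4 -19.7] [-0.48 -1.45 -0.01]
12.65 [ 0.5447 -0.0192  0.1866] [  9.7  -1.8 -19.2] [-0.39 -1.48 -0.02]
12.7 [ 0.5447 -0.0192  0.1866] [  9.4  -2.1 -19.7] [-0.34 -1.41 -0.03]
```

View pics/side5.png

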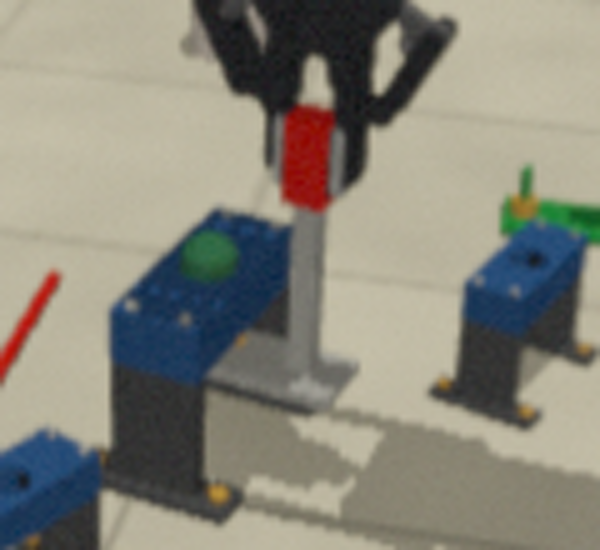

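The collar is seated: z held at 186.6 mm while force rose. The knob stands proud at (208,258) in the zoomed view. Now I'll withdraw straight down.

Emit:
servo_tool([
  [[10,0,0,-6,0],[10,0,0,-13,0],[10,0,0,-21,0],[10,0,0,-30,0],[10,0,0,-34,0]],
])

```text
time: 13.42
tool_pos: [0.5441, -0.0189, 0.1539]
tool_rot: [-0.001, 0.788, 0.616, -0.0]
contact_force: [-0.5, 0.1, -3.6]
gripper_width: 0.27
```

```bash
python3 st.py
```

```text
13.425 [ 0.5441 -0.0189  0.1539] [-0.5  0.1 -3.6] [ 0.02  0.01 -0.02]
13.475 [ 0.544  -0.0189  0.1535] [-0.8 -0.6 -2.9] [0.05 0.08 0.01]
13.525 [ 0.5441 -0.019   0.154 ] [ 0.3  0.4 -2.9] [-0.02  0.08  0.  ]
```

Emit:
servo_tool([
  [[10,-20,5,0,0],[10,-45,11.2,0,0],[10,-70,17.4,0,0],[10,-95,23.6,0,0],[10,-117,29,0,0]],
])

```text
time: 14.2
tool_pos: [0.427, 0.0101, 0.1553]
tool_rot: [0.0, 0.788, 0.616, 0.0]
contact_force: [0.2, 0.8, -2.0]
gripper_width: 0.275
```

Emit:
servo_tool([
  [[10,0,0,-5,0],[10,0,0,-10,0],[10,0,0,-15,0],[10,0,0,-18,0],[10,0,0,-18,0]],
])

```text
time: 14.82
tool_pos: [0.4276, 0.0099, 0.1363]
tool_rot: [-0.0, 0.788, 0.616, -0.0]
contact_force: [-0.1, 0.1, -3.1]
gripper_width: 0.272
```

```bash
python3 st.py; python3 - <<'E'
from h import *
im=grab_frame("side")[:,:,::-1]
cv2.imwrite("pics/side6.png",cv2.resize(im[130:270,280:440],None,fx=4,fy=4,interpolation=cv2.INTER_CUBIC))
E
```

```text
14.825 [0.4276 0.0099 0.1363] [-0.1  0.1 -3.1] [0.04 0.07 0.02]
14.875 [0.4277 0.0099 0.1366] [-0.3  0.2 -3.3] [0.05 0.06 0.02]
14.925 [0.4277 0.0099 0.1368] [ 0.   0.  -2.8] [-0.02  0.08 -0.01]
```

View pics/side6.png

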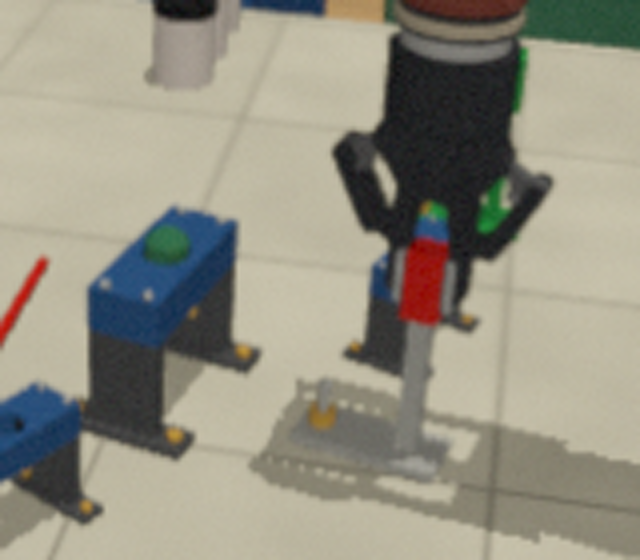

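Still hanging free and almost on the bench, with the knob proud at (168,245). I'll lower in small steps.

Emit:
servo_tool([
  [[10,0,0,-1,0],[10,0,0,-2,0],[10,0,0,-3,0],[10,0,0,-3,0],[10,0,0,-3,0]],
])

```text
time: 15.65
tool_pos: [0.4277, 0.0101, 0.1345]
tool_rot: [-0.0, 0.788, 0.616, 0.0]
contact_force: [-3.9, 2.6, 5.5]
gripper_width: 0.276
```

```bash
python3 st.py
```

```text
15.65 [0.4277 0.0101 0.1345] [-3.9  2.6  5.5] [ 0.17  0.81 -0.07]
15.7 [0.4277 0.01   0.1346] [-4.6  0.9  5.8] [ 0.16  0.76 -0.08]
15.75 [0.4277 0.01   0.1346] [-5.2  0.6  5.9] [ 0.21  0.77 -0.06]
```

Emit:
servo_tool([
  [[10,0,0,1,0],[26,0,0,1,0],[30,0,0,1,0],[40,0,0,1,0],[60,0,0,1,0]],
])

```text
time: 16.42
tool_pos: [0.4277, 0.0099, 0.1348]
tool_rot: [0.0, 0.788, 0.616, 0.0]
contact_force: [0.2, -0.5, -0.2]
gripper_width: 0.666
```

Emit:
servo_tool([
  [[85,0,0,0,0],[85,0,0,0,0],[85,0,0,20,0],[85,0,0,60,0],[85,0,0,110,0]],
])

```text
time: 17.05
tool_pos: [0.4268, 0.0101, 0.2448]
tool_rot: [-0.001, 0.788, 0.616, -0.001]
contact_force: [0.9, -0.3, 0.5]
gripper_width: 0.996
```

Emit:
servo_tool([
  [[85,0,0,30,0],[85,0,0,40,0],[85,0,0,40,0],[85,0,0,40,0]],
])

```text
time: 17.55
tool_pos: [0.4269, 0.0101, 0.2827]
tool_rot: [-0.001, 0.788, 0.616, -0.001]
contact_force: [0.2, 0.6, -0.4]
gripper_width: 0.994
```

```bash
python3 st.py; python3 - <<'E'
from h import *
im=grab_frame("side")[:,:,::-1]
cv2.imwrite("pics/side7.png",cv2.resize(im[130:270,270:430],None,fx=5,fy=4.2,interpolation=cv2.INTER_CUBIC) if 0 else cv2.resize(im[130:270,270:430],None,fx=4.2,fy=4.2,interpolation=cv2.INTER_CUBIC))
cv2.imwrite("pics/side7raw.png",im)
cv2.imwrite("pics/w7.png",grab_frame("wrist")[:,:,::-1])
print(calibration("wrist")["world_from_camera"].tolist())
cv2.imwrite("pics/top7.png",grab_frame("top")[:,:,::-1])
E
```

```text
17.55 [0.4269 0.0101 0.2827] [ 0.2  0.6 -0.4] [-0.    0.    0.03]
17.6 [0.4268 0.0101 0.2827] [ 0.6  1.1 -0.1] [-0.05  0.   -0.04]
17.65 [0.4269 0.0101 0.2829] [-0.1 -0.4  0.2] [ 0.03  0.01 -0.04]
[[0.9705474846657915, -0.2310239682122643, -0.06830451024904474, 0.44423835260783134], [-0.24090142223297042, -0.9330661478543141, -0.2671218233211987, 0.0793799325715377], [-0.0020210826393929973, 0.27570906738765105, -0.9612390053390439, 0.40806382532759256], [0.0, 0.0, 0.0, 1.0]]
```

View pics/side7.png

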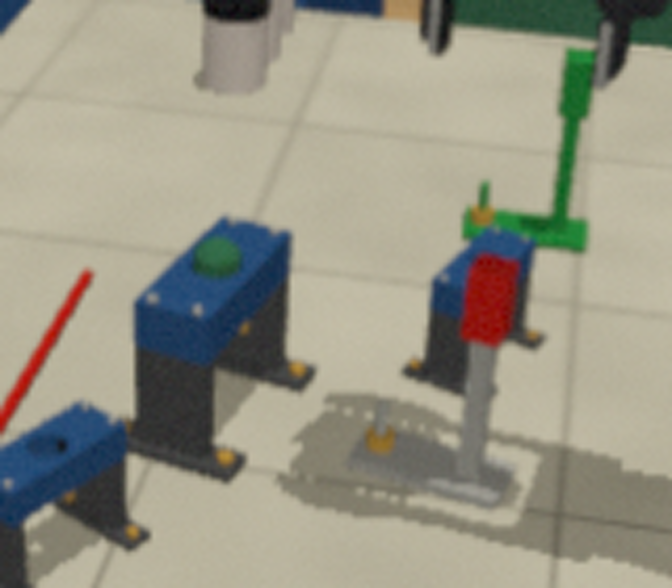

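View pics/w7.png

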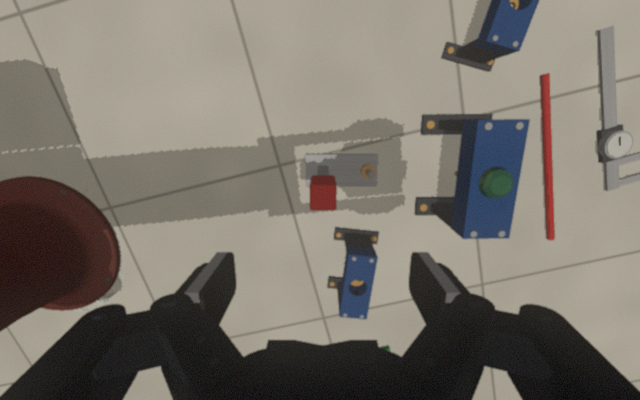

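View pics/top7.png

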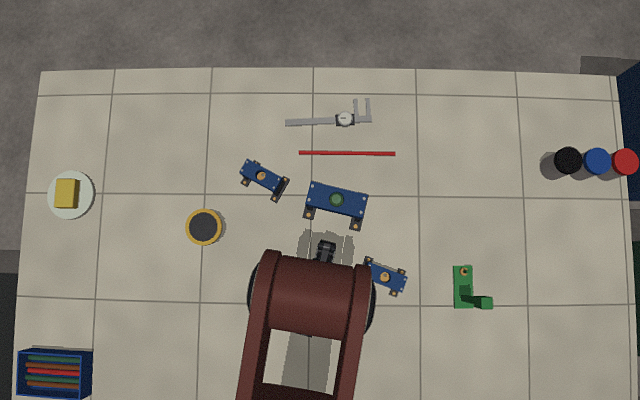

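Released. The knockout stands on its foot (wrist view, grip at (323,193), pin at (370,172)), the knob is proud, and the cup wheel, cane and caliper are where they were. One quick numeric check follows.

```bash
python3 - <<'E'
from h import *
def tri(a,b):
    o1,d1=ray(*a);o2,d2=ray(*b);x=np.linalg.lstsq(np.c_[d1,-d2],o2-o1,rcond=None)[0]
    return (o1+d1*x[0]+o2+d2*x[1])/2,np.linalg.norm(o1+d1*x[0]-o2-d2*x[1])
g=lambda x,y:(270+(x+.5)/4.2-.5,130+(y+.5)/4.2-.5)
im=cv2.imread('pics/w7.png');h=cv2.cvtColor(im,cv2.COLOR_BGR2HSV)
for c in cv2.findContours(cv2.inRange(h,(45,80,20),(85,255,255)),0,1)[0]:
    if cv2.contourArea(c)>200:print("knob px",cv2.minEnclosingCircle(c),cv2.boundingRect(c))
print("knob top (bevel)",tri(("side",g(218,246)),("wrist",(497.5,180.5))))
print("grip center xy top",tri(("side",g(495,262)),("wrist",(323,203))))
print("pin tip",tri(("side",g(383,402)),("wrist",(373,172))),state()['tool_pos'])
print("post expected grip top at", proj("wrist",(.4277+.0,.0105,.156)),proj("side",(.4277,.0105,.156)))
E
```

```text
knob px ((496.8467712402344, 183.01612854003906), 15.67650318145752) (483, 169, 30, 29)
knob top (bevel) (array([ 0.59608007, -0.01670229,  0.1274779 ]), np.float64(0.0019995874209089424))
grip center xy top (array([0.42761835, 0.01006016, 0.15605162]), np.float64(0.0001301497442014475))
pin tip (array([0.48806443, 0.00329276, 0.0440852 ]), np.float64(0.00416858950364588)) [0.42735951 0.00998185 0.28411018]
post expected grip top at [323.03972746 202.47682827] [387.45287184 192.10234833]
```

```bash
python3 -c "
from plant import *
print(state()['time']);print(job_done())"
```

```text
17.85
the job is handed in; nothing more can be done
None
```

I pushed the knob up out of its pocket and handed the job in at 17.85 s of the allowed 69 s; the system reports no verdict.

- **Finding the hole:** I slid the pin lightly around a 7 mm circle under the brass plate. It dropped into the hole on the robot's far-right side of the pocket. The wrist force reached about 17 N there.
- **Pushing the knob:** I eased off the sideways load and pushed up until the collar met the plate. The height stopped at 186.6 mm while the upward force rose to about 17 N. That is well under the 40 N limit.
- **Putting the knockout down:** I withdrew the pin straight down, backed out, set the knockout on the bench and let go.

**Last checks from the pictures:**
- **Knob:** its top measured about 127 mm above the bench, against 125.5 mm expected. The start height was 109.5 mm, so it stands roughly 16 to 18 mm proud, within the 11 to 20 mm allowed. Its sideways position measured about 6 to 7 mm from my earlier pocket estimate, beyond the 4 mm limit. I put this down to hand-picked points on the rounded knob, whose two sight lines missed by 2 mm, because it looked centred and upright in all three views. I did not confirm this with a second measurement.
- **Knockout:** the top of its grip is at 156 mm, exactly right for standing flat. The pin is about 115 mm from the pocket, and there was no force on the gripper after release. The pin-tip measurement was poor, with about 4 mm between the two views.
- **Cup wheel, cane and caliper:** they look unmoved in the top view.

**Grip force:** the task asks for 80 N or more, but the interface fixes it at half the maximum, about 60 N. I gripped along the post-to-pin direction to compensate, and saw no slip.

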